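Short spin in the bench centrifuge

TASK

Spin down the vials in the bench centrifuge by pressing and pushing with the closed fingertips only: first switch it on by pressing the raised outer end of the black rocker on its front panel down, then push the raised lid down until its catch holds it shut by itself, and last press the long bar key (short spin, it runs only while held) fully down. Finish while still holding that key down. Do not press the two round keys or the bar key early, do not swing the lid further open, and leave the things standing around where they are; nothing is lifted.

Things in the scene. Friction and masses are not known exactly. Their poses are not given: they have to be found in the camera images.
- centrifuge: White bench centrifuge, fixed; 295 mm deep (x), 240 wide (y), 130 high when shut. Origin on the worktop under its middle; front faces own -x, own +y is its left seen from the front. Grey panel slopes 15 deg down to the front (108 mm high at x=-70, 85 at x=-155). Controls in a row at x=-120, panel 95 mm high there: bar key y=+82, round start key +20, round stop key -28, black rocker -86 mm.
- rocker (a joint): Black V-shaped mains rocker, 39 mm long (along the centrifuge's y), 22 mm wide, pivoting at its middle. 0 rad: off, its outer (right-hand, own -y) end stands 14 mm above the panel; 0.44: on, that end lies 7 mm above the panel and the other is up. About 3 N on the raised end makes it snap over past 0.22, and it stays. Starts off.
- rocker_press (a point): Point on the upper face of the rocker's raised outer end, 3 mm in from the end, where it is to be pressed down; it moves with the rocker and sinks about 6 mm when switched on.
- lid (a joint): Lid angle: 0 rad shut, grows as it opens, stop at 1.3. Starts at 0.68 to 1.0 and stays there by hinge friction. Pushed fully shut, a spring catch snaps over it at about 0.02 rad (some 6 N near the free edge) and holds it at about 0.02; if not caught, it springs up again by 0.3 rad or more.
- lid_hinge (a point): Middle of the lid's hinge axis, which runs along the centrifuge's y, at x = +125 mm, z = 118 mm of the centrifuge.
- lid_press (a point): Where to push: on the outer face of the lid, middle of its width, 160 mm from the hinge axis and 12 mm above the axis plane (shut: x=-35, z=130 mm of the centrifuge). Turns with the lid: z is the outward normal, -x points to the free edge, 193 mm from the axis. Grey lid, 206 mm wide, 16 thick, round clear window of 106 mm.
- short_key (a joint): Bar key, the long one at the left end of the panel, 46 mm (along y) by 20 mm: travel in m, 0 up, 0.005 fully down, along the panel's normal. Spring key, 1.2 N to start, 4 N fully down; it comes up when let go.
- short_key_top (a point): Middle of the bar key's top face, 10 mm above the panel when up; its z axis is the panel's normal.
- start_key (a joint): Round start key, 18 mm across, travel 0 to 0.005 m: not to be pressed.
- start_key_top (a point): Middle of the round start key's top, 10 mm above the panel.
- stop_key (a joint): Round stop key, 18 mm across, travel 0 to 0.005 m: not to be pressed.
- stop_key_top (a point): Middle of the round stop key's top, 10 mm above the panel.
- loose_beaker: Empty plastic beaker, 65 mm across and 77 mm high, loose beside the centrifuge; origin at the middle of its foot. To be left alone.
- loose_dish: Round lidded dish, 59 mm across and 15 mm high, loose beside the centrifuge; origin at the middle of its underside. To be left alone.
- loose_marker: Marker pen, 130 mm long (own y), 14 mm thick, lying loose in front of the centrifuge; origin at the middle of its underside. To be left alone.
- loose_opener: Tube opener, 71 mm long (own y), 22 mm wide and 8 mm high, lying loose in front of the centrifuge; origin at the middle of its underside. To be left alone.

How it is judged:
On the way, in this order (a step that is already met when the one before it is completed fails the run):
1. the rocker is switched on while the lid is still open (value of joint rocker above 0.34 rad and value of joint lid above 0.3 rad), for 0.2 s.
2. the lid is shut and its catch holds it with the arm off it (value of joint rocker above 0.34 rad and value of joint lid below 0.04 rad and contact force between each of the arm, the fingers and lid below 0.2 N), for 0.2 s.
At the end, for the whole second after the job is handed in: Rocker on (over 0.34 rad), lid shut and kept by its catch (under 0.04 rad) with the robot off it, and the bar key held down by the fingers (over 3.5 of its 5 mm, over 1 N) through the last second (all of step 2 and value of joint short_key above 0.0035 m and contact force between the fingers and short_key above 1 N); the arm keeps its last pose, push and grip.
It fails at once if a round key is pressed (over 2 mm) (value of joint any of start_key, stop_key above 0.002 m).
It fails at once if the bar key is pressed (over 2 mm) before the machine is on and the lid shut (value of joint short_key above 0.002 m and (value of joint lid above 0.06 rad or value of joint rocker below 0.2 rad)).
It fails at once if the lid is swung further open (beyond 1.12 rad) (value of joint lid above 1.12 rad).
It fails at once if a thing standing around is lifted or shifted by more than 20 mm (distance of any of loose_beaker, loose_dish, loose_marker, loose_opener from where it was at the start of the episode above 0.02 m).
It also fails if it takes over 48 s, if anything falls off the work surface, if the arm or the gripper's body presses on something with over 40 N, if the wrist force passes 120 N, or if a joint passes its speed limit or range.

ROBOT

A 6-joint arm with a two-finger parallel gripper is mounted at the origin on a cart in front of the work surface, level with it; the furniture and walls round the work are solid. World frame = base frame: x ahead of the robot, y to its left, z up, the work surface at z = 0. Lengths are in m, angles in rad, forces in N, time in s.
With the tool pointing down it reaches from about 0.3 to 0.75 m from the base axis. Payload 8.5 kg.
Tool frame: the origin (TCP) lies at the very end of the fingers, on their centre line; the grasp point (between the pads) lies 19 mm behind it (env.grasp_offset is the distance from the TCP to the grasp point, in m); z points along the fingers, y is the line along which they close (so a half turn about z gives the same grasp; the last joint's range is limited). The gripper opens to 88 mm and grips with 3 to 60 N. Pads are 18 mm wide; open, the fingers measure 123 mm over their backs; the gripper's body (75 mm by 187 mm) begins 45 mm behind the grasp point.
Start: joints at [1.132, 0.381, 1.297, -0, 1.464, -0.215], TCP at [0.122, 0.536, 0.239] pointing down, gripper open.
Joint ranges: [-3.11, 3.11], [-0.89, 2.33], [0.22, 2.48], [-1.42, 4.56], [0.17, 2.85], [-2.88, 2.88]. Speed limits (rad/s): [2.39, 2.39, 3.14, 3.14, 3.14, 3.14].

INTERFACE

Orientations are given as a unit quaternion [x, y, z, w].
In Python, from cell import env, workorder, probe_bus, snapshot, get_calibration gives the robot as it stands (env), with the cameras as plain functions, the job (workorder) and the readings (probe_bus).
- The arm moves only by the shell command python3 shift.py 'ROWS' [OPENING] [FORCE]. ROWS is a JSON list of rows, 1 to 10 of them, each of 6 numbers: dx, dy, dz in shares of 80 cm (1.0 is 80 cm), then a rotation vector rx, ry, rz in normalised numbers (1 is 2 rad); each row shifts and turns the commanded pose from where the row before left it, along the tool's axes as they then stand; what a row does not reach is not made up. A row lasts 1/8 s, in which the tool goes at most 0.0625 m and 0.188 rad, less where a joint would pass 70% of its speed; a pose out of reach is approached as far as the arm can. OPENING is the finger opening in m, set as the command begins (- or left out keeps the last). The fingers move at their own pace and stop on an object; FORCE is the grip in N (left out, the last holds). Time passes only in rows, so rows that do not move let the fingers close. It prints the time, the measured TCP pose, the force, the opening and the grip force at its end. Input that does not fit is refused with a message, and nothing moves.
- probe_bus.read_state(): the state, without advancing time (a new reading comes with each control period).
- snapshot(name): name is "side" or "top"; returns the picture (384x512x3 uint8, blue, green, red); there is no depth.
- get_calibration(name): a dict with "fx", "fy", "cx", "cy" (pixels), "k1" (the pictures are not rectified: a ray, as slopes to the right and down, at radius r is drawn at 1 + k1 r^2 times it, then the intrinsics apply), "R" (3x3) and "t" (3): a world point X has camera coordinates R X + t. Camera axes: x right, y down, z forward; pixel columns grow to the right and rows downward; lengths in m; the calibration is good to about 2 mm. A picture is of the moment at which its call begins. get_calibration takes no time and is no camera call.
- workorder.sign_off(): hands the job in; it is judged then, once.
The state is a dict: "time": time; "q": joint angles; "dq": joint speeds; "tau": joint torques, N m; "tool_pos": TCP position; "eef_rot": TCP orientation; "force": force on the tool from outside, world axes, zero at the start; "torque": the same for the moment, N m; "width": finger opening in m; "finger_force": force on a finger pad.
Only numpy, scipy, OpenCV 4.12 (cv2) and the standard library are available. Lean on these libraries where they do the work, as an engineer would, in place of code of your own. Each camera call takes 0.05 s, during which the arm holds its last target. There are 200 camera calls.

## Working session

There is one attempt and no reset: what is moved stays moved. The work goes in short steps, Python scripts to look and compute and a shell command to move; the robot and the scene stay as the last step left them, time stands still between calls to the robot, and variables do not carry over. Pictures are saved under pics/ and viewed, at most 10 in all, crops included, and the job is handed in when it is done.

```bash
ls; mkdir -p pics; python3 - <<'E'
from cell import env, workorder, probe_bus, snapshot, get_calibration
import cv2,numpy as np
for n in("side","top"):
    cv2.imwrite(f"pics/{n}0.png",snapshot(n)); c=get_calibration(n); print(n,c, -np.array(c["R"]).T@np.array(c["t"]))
s=probe_bus.read_state();print(s["time"],s["tool_pos"],s["eef_rot"],s["force"],s["width"])
E
```

```text
cell.py
pics
shift.py
side {'fx': 474.2381407448813, 'fy': 474.2381407448813, 'cx': 252.60622746108072, 'cy': 188.53240643729276, 'k1': -0.17139234751137172, 'R': array([[ 0.89647056, -0.44290505,  0.01325355],
       [-0.29007004, -0.60920755, -0.73805523],
       [ 0.33496255,  0.65780033, -0.67461012]]), 't': array([-0.42144483,  0.32288145,  0.74318208])} [ 0.22253295 -0.47882365  0.74524814]
top {'fx': 402.5230561258632, 'fy': 402.5230561258632, 'cx': 260.6355620330106, 'cy': 192.68233739273288, 'k1': -0.08139531676978076, 'R': array([[-0.01939798, -0.99980332,  0.00412853],
       [-0.98428572,  0.01837169, -0.17562488],
       [ 0.17551449, -0.00747042, -0.9844485 ]]), 't': array([0.16834516, 0.56679771, 0.85624503])} [0.41087304 0.16429552 0.9417779 ]
0.1 [0.1219557  0.53607709 0.23820919] [ 1.11681509e-01  9.93743858e-01 -5.87215536e-04 -2.00220243e-04] [-0.2528081  -0.0612149   0.27984181] 0.08807607099071144
```

View pics/side0.png

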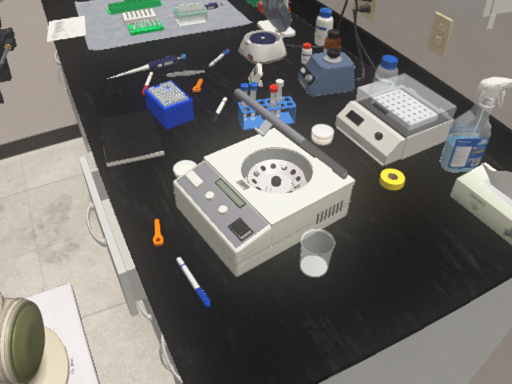

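View pics/top0.png

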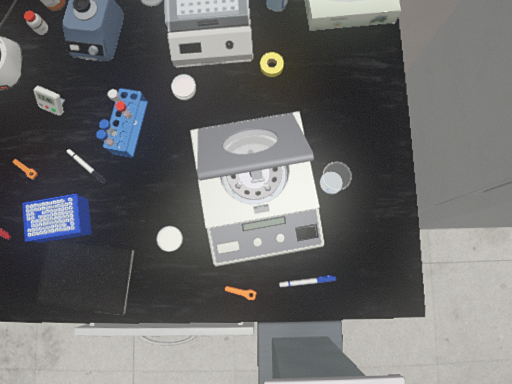

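The top view shows the panel row: bar key at about (229,246), round keys (257,242) and (280,237), rocker (306,232). In the side view they're at (195,182), (210,196), (222,209) and (241,229). I'll enlarge both panels to get exact pixels.

```bash
python3 - <<'E'
import cv2,numpy as np
a=cv2.imread("pics/top0.png")[205:270,200:330]; b=cv2.imread("pics/side0.png")[155:275,165:285]
cv2.imwrite("pics/topc.png",cv2.resize(a,None,fx=6,fy=6,interpolation=cv2.INTER_CUBIC)); cv2.imwrite("pics/sidec.png",cv2.resize(b,None,fx=5,fy=5,interpolation=cv2.INTER_CUBIC))
E
```

```text
(no output)
```

View pics/topc.png

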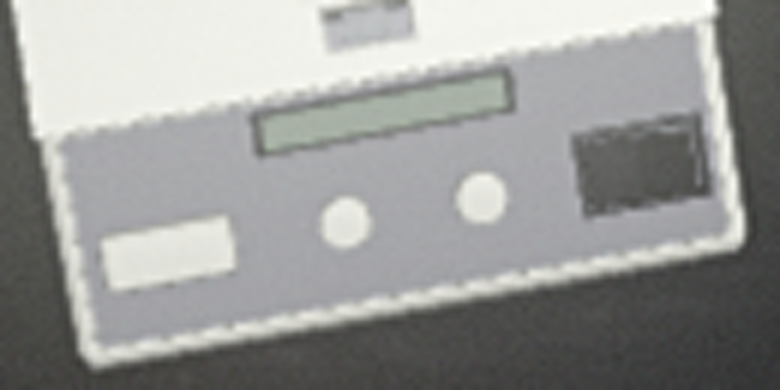

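View pics/sidec.png

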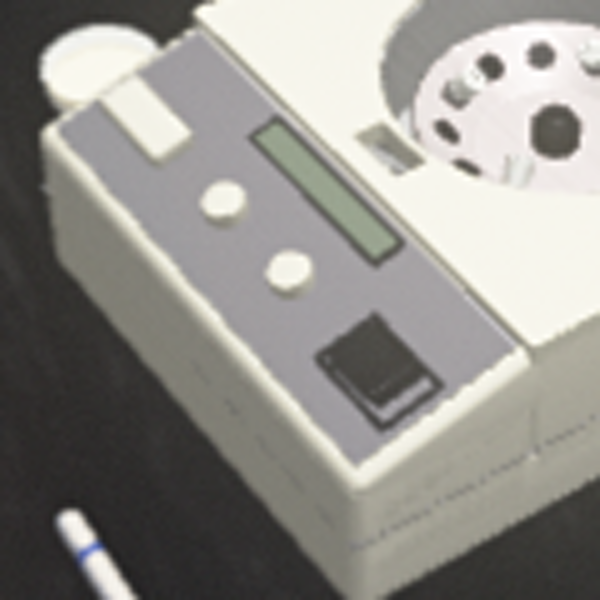

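The crops clearly show the bar key (top view crop 169,253), round keys (346,222) and (482,197), and rocker (642,165). In the side crop they're at bar (147,117), start (224,200) and stop (290,268). Next I'll triangulate them and fit the pose.

```bash
cat > h.py <<'E'
import numpy as np,cv2
from cell import env, workorder, probe_bus, snapshot, get_calibration
from scipy.spatial.transform import Rotation as Ro
def K(c): return np.array([[c["fx"],0,c["cx"]],[0,c["fy"],c["cy"]],[0,0,1]]),np.array([c["k1"],0,0,0.])
def ray(n,p):
    c=get_calibration(n);k,d=K(c)
    u=cv2.undistortPoints(np.array([[p]],float),k,d)[0,0]; R=np.array(c["R"])
    return -R.T@c["t"], R.T@np.array([u[0],u[1],1])
def plane(n,p,z):
    o,d=ray(n,p); return o+d*(z-o[2])/d[2]
def tri(pt,ps):
    o1,d1=ray("top",pt);o2,d2=ray("side",ps)
    s=np.linalg.lstsq(np.c_[d1,-d2],o2-o1,rcond=None)[0]
    a,b=o1+s[0]*d1,o2+s[1]*d2; return (a+b)/2,np.linalg.norm(a-b)
def proj(n,X):
    c=get_calibration(n);k,d=K(c);return cv2.projectPoints(np.array([X],float),cv2.Rodrigues(np.array(c["R"]))[0],np.array(c["t"]),k,d)[0][0,0]
E
python3 - <<'E'
from h import *
np.set_printoptions(precision=4,suppress=True)
T=lambda u,v:((u+.5)/6-.5+200,(v+.5)/6-.5+205); S=lambda u,v:((u+.5)/5-.5+165,(v+.5)/5-.5+155)
t=[T(169,253),T(346,222),T(482,197),T(642,165)]; s=[S(147,115),S(224,199),S(290,268)]
for a,b in zip(t,s): print("tri",*tri(a,b))
own=np.array([[-.1226,.082],[-.1226,.020],[-.1226,-.028]])
def fit(W):
    a,b=own-own.mean(0),W-W.mean(0)
    th=np.arctan2((a[:,0]*b[:,1]-a[:,1]*b[:,0]).sum(),(a*b).sum())
    R=np.array([[np.cos(th),-np.sin(th)],[np.sin(th),np.cos(th)]]); c=W.mean(0)-R@own.mean(0)
    print("yaw",th,"c",c,"res",(W-(own@R.T+c)).ravel()); return th,c,R
f1=fit(np.array([plane("top",p,.1047)[:2] for p in t[:3]])); f2=fit(np.array([plane("side",p,.1047)[:2] for p in s]))
th=(f1[0]+f2[0])/2;c=(f1[1]+f2[1])/2
M=Ro.from_euler("z",th).as_matrix()
w=lambda x,y,z:M@[x,y,z]+[*c,0]
print(th,c,"rocker mid top pix",proj("top",w(-.12,-.086,.1)),t[3])
# lid: free edge outer corners for angles
for A in np.arange(.65,1.05,.05):
    print(round(A,2),*[np.r_[proj(n,w(.125-.193*np.cos(A)-h*np.sin(A),y,.118+.193*np.sin(A)+h*np.cos(A)*1)) for y in(.103,-.103)].round(0) for n in("top","side") for h in (.012,)], *[np.r_[proj(n,w(.125-.193*np.cos(A)+.004*np.sin(A),y,.118+.193*np.sin(A)-.004*np.cos(A))) for y in(.103,-.103)].round(0) for n in("top","side")])
for n in("loose_marker",): pass
E
```

```text
File "<stdin>", line 19
    print(round(A,2),*[np.r_[proj(n,w(.125-.193*np.cos(A)-h*np.sin(A),y,.118+.193*np.sin(A)+h*np.cos(A)*1)) for y in(.103,-.103)].round(0) for n in("top","side") for h in (.012,)], *[np.r_[proj(n,w(.125-.193*np.cos(A)+.004*np.sin(A),y,.118+.193*np.sin(A)-.004*np.cos(A))) for y in(.103,-.103)].round(0) for n in("top","side")])
                                                                                                            ^^^
SyntaxError: Invalid star expression
```

```bash
python3 - <<'E'
from h import *
np.set_printoptions(precision=4,suppress=True)
T=lambda u,v:((u+.5)/6-.5+200,(v+.5)/6-.5+205); S=lambda u,v:((u+.5)/5-.5+165,(v+.5)/5-.5+155)
t=[T(169,253),T(346,222),T(482,197),T(642,165)]; s=[S(147,115),S(224,199),S(290,268)]
for a,b in zip(t,s): print("tri",*tri(a,b))
own=np.array([[-.1226,.082],[-.1226,.020],[-.1226,-.028]])
def fit(W):
    a,b=own-own.mean(0),W-W.mean(0)
    th=np.arctan2((a[:,0]*b[:,1]-a[:,1]*b[:,0]).sum(),(a*b).sum())
    R=np.array([[np.cos(th),-np.sin(th)],[np.sin(th),np.cos(th)]]); c=W.mean(0)-R@own.mean(0)
    print("yaw",th,"c",c,"res",(W-(own@R.T+c)).ravel()); return th,c,R
f1=fit(np.array([plane("top",p,.1047)[:2] for p in t[:3]])); f2=fit(np.array([plane("side",p,.1047)[:2] for p in s]))
th=(f1[0]+f2[0])/2;c=(f1[1]+f2[1])/2
M=Ro.from_euler("z",th).as_matrix()
w=lambda x,y,z:M@[x,y,z]+[*c,0]
print(th,c,"rocker mid top pix",proj("top",w(-.12,-.086,.1)),t[3])
print("hinge top",proj("top",w(.125,.103,.118)),proj("top",w(.125,-.103,.118)))
for A in np.arange(.65,1.05,.05):
  r=[round(A,2)]
  for n in("top","side"):
    for h in(.012,-.004):
      for y in(.103,-.103): r+=list(proj(n,w(.125-.193*np.cos(A)+h*np.sin(A),y,.118+.193*np.sin(A)+h*np.cos(A))).round().astype(int))
  print(*r)
s=probe_bus.read_state();print(Ro.from_quat(s["eef_rot"]).as_matrix())
a=cv2.imread("pics/top0.png")[90:195,180:325]; b=cv2.imread("pics/side0.png")[80:190,225:365]
o=np.vstack([cv2.resize(x,(560,300 if 0 else int(x.shape[0]*560/x.shape[1])),interpolation=cv2.INTER_CUBIC)[:, :] for x in(a,b)])
cv2.imwrite("pics/lid.png",cv2.resize(o,None,fx=.7,fy=.7)); print(o.shape)
E
```

```text
tri [0.4474 0.2283 0.1037] 0.0010684338659960194
tri [0.4567 0.1672 0.1044] 0.0014785937979987804
tri [0.4645 0.12   0.105 ] 0.0012937879390342098
yaw 0.15750640945329752 c [0.5818 0.1665] res [ 0.0001 -0.0001 -0.0001 -0.0001  0.      0.0002]
yaw 0.1607275527401119 c [0.5805 0.1669] res [ 0.0003 -0.0008 -0.0003  0.      0.      0.0008]
0.15911698109670472 [0.5811 0.1667] rocker mid top pix [306.8732 231.6735] (306.5833333333333, 232.08333333333334)
hinge top [198.686 133.82 ] [293.0979 117.6801]
0.65 201 189 315 169 202 196 315 176 228 100 294 152 224 106 289 160
0.7 199 185 315 165 201 192 315 172 231 95 297 148 227 102 292 155
0.75 198 180 314 160 200 187 315 167 234 91 301 143 229 98 295 151
0.8 197 175 314 155 199 183 314 163 237 88 304 139 232 94 299 146
0.85 196 170 314 150 198 178 314 158 240 84 308 134 235 90 302 142
0.9 195 165 313 145 197 174 314 153 243 80 312 130 238 86 306 137
0.95 193 160 313 139 195 169 313 148 247 77 315 126 241 83 309 133
1.0 192 154 312 134 194 163 313 143 250 73 319 122 244 79 313 129
[[-0.9751  0.222  -0.0005]
 [ 0.222   0.9751 -0.0011]
 [ 0.0003 -0.0012 -1.    ]]
(845, 560, 3)
```

View pics/lid.png

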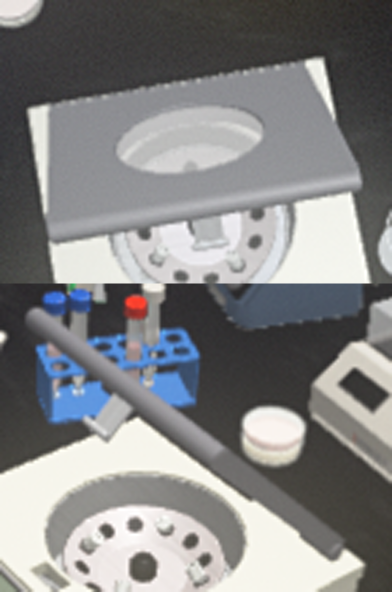

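```bash
cat >> h.py <<'E'
np.set_printoptions(precision=4,suppress=True)
TH=.159;C=np.array([.5811,.1667,0]);M=Ro.from_euler("z",TH).as_matrix()
def w(x,y,z): return M@[x,y,z]+C
def Rt(a): # tool z=(sin a,0,-cos a) own, tool y = own y
    s,c=np.sin(a),np.cos(a); return M@np.array([[-c,0,s],[0,1,0],[-s,0,-c]])
N=np.array([-np.sin(.2618),0,np.cos(.2618)])
def go(p=None,a=None):
    s=probe_bus.read_state();R=Ro.from_quat(s["eef_rot"]).as_matrix()
    print("own tip",M.T@(np.array(s["tool_pos"])-C),"F own",M.T@np.array(s["force"]),"t",s["time"],"w",s["width"])
    if a is not None: print("rotvec",Ro.from_matrix(R.T@Rt(a)).as_rotvec())
    if p is not None: print("d tool",R.T@(w(*p)-s["tool_pos"]), "after rot",Rt(a).T@(w(*p)-s["tool_pos"]) if a is not None else "")
ROCK=np.array([-.12,-.106,.095])+N*.014
KEY=np.array([-.12,.082,.095])+N*.010
E
python3 -c "
from h import *
go(ROCK+N*.05,.2618)"
```

```text
own tip [-0.3949  0.4374  0.2382] F own [-0.2593 -0.0204  0.2798] t 0.1 w 0.08807607099071144
rotvec [-0.0513 -0.2591 -0.3805]
d tool [-0.4426 -0.4075  0.0818] after rot [-0.2284 -0.5434  0.1455]
```

Units first: shifts go in shares of 80 cm and turns go in shares of 2 rad. So -0.1268 rad / 2 = -0.0634.

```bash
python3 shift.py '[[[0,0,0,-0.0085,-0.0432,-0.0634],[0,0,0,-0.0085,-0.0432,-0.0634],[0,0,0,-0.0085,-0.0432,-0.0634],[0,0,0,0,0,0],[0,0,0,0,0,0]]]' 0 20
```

```text
refused: ROWS must be a list of rows, each a list of 6 numbers. Nothing was moved.
```

Wrong form. The message asks for a list of rows, each a list of 6 numbers, so I'll send the same numbers that way.

```bash
python3 shift.py '[[0,0,0,-0.0085,-0.0432,-0.0634],[0,0,0,-0.0085,-0.0432,-0.0634],[0,0,0,-0.0085,-0.0432,-0.0634],[0,0,0,0,0,0],[0,0,0,0,0,0]]' 0 20; python3 -c "
from h import *
go(ROCK+N*.05,.2618)"
```

```text
time: 0.72
tool_pos: [0.1222, 0.5363, 0.2387]
eef_rot: [-0.077, 0.988, 0.011, 0.13]
force: [0.5, -0.5, -0.3]
width: 0.0404
finger_force: 0.0
own tip [-0.3946  0.4376  0.2387] F own [ 0.3884 -0.5573 -0.3437] t 0.725 w 0.04039381991165481
rotvec [ 0.0004 -0.0008 -0.0029]
d tool [-0.2297 -0.543   0.1455] after rot [-0.228  -0.5436  0.1459]
```

Scaled: -0.054 m / 0.8 = -0.0675, -0.023 m / 0.8 = -0.0288.

```bash
python3 shift.py '[[-0.0288,-0.0675,0,0,0,0],[-0.0288,-0.0675,0,0,0,0],[-0.0288,-0.0675,0,0,0,0],[-0.0288,-0.0675,0,0,0,0],[-0.0288,-0.0675,0,0,0,0],[-0.0288,-0.0675,0,0,0,0],[-0.0288,-0.0675,0,0,0,0],[-0.0288,-0.0675,0,0,0,0],[-0.0288,-0.0675,0,0,0,0],[-0.0288,-0.0675,0,0,0,0]]'; python3 -c "
from h import *
go(ROCK+N*.05,.2618)"
```

```text
time: 1.98
tool_pos: [0.4278, 0.0357, 0.2987]
eef_rot: [-0.077, 0.988, 0.011, 0.131]
force: [0.6, -0.1, 0.5]
width: 0.0003
finger_force: 0.0
own tip [-0.1721 -0.105   0.2987] F own [ 0.5699 -0.1442  0.5201] t 1.975 w 0.0002965642308828191
rotvec [ 0.0012  0.0017 -0.0037]
d tool [ 0.0027 -0.0011  0.1462] after rot [ 0.0024 -0.001   0.1462]
```

Scaled: 0.06 m / 0.8 = 0.075, 0.05 m / 0.8 = 0.0625.

```bash
python3 shift.py '[[0.0031,-0.0013,0.075,0,0,0],[0,0,0.075,0,0,0],[0,0,0.0625,0,0,0],[0,0,0.0125,0,0,0],[0,0,0,0,0,0]]'; python3 - <<'E'
from h import *
go(ROCK,.2618)
b=snapshot("side")[140:260,185:345]
cv2.imwrite("pics/s1.png",cv2.resize(b,None,fx=4,fy=4,interpolation=cv2.INTER_CUBIC))
E
```

```text
time: 2.6
tool_pos: [0.4712, 0.044, 0.1243]
eef_rot: [-0.078, 0.988, 0.011, 0.131]
force: [0.4, -0.1, 0.2]
width: 0.0007
finger_force: 0.0
own tip [-0.128  -0.1037  0.1243] F own [ 0.3837 -0.1522  0.1817] t 2.6 w 0.0007470842532905407
rotvec [ 0.0009  0.001  -0.0014]
d tool [-0.0001 -0.0023  0.0163] after rot [-0.0001 -0.0023  0.0163]
```

View pics/s1.png

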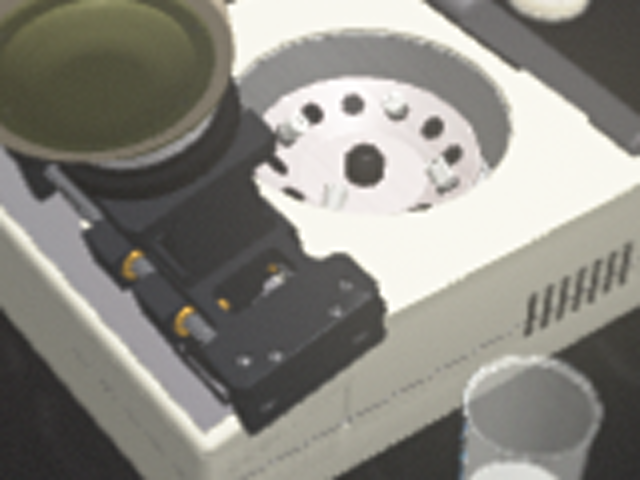

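The gripper hides the rocker (around (215,330)), but it's clear of the beaker and the lid. I'll press down in small steps.

Scaled: 0.012 m / 0.8 = 0.015, -0.002 m / 0.8 = -0.0025.

```bash
python3 shift.py '[[0,-0.0025,0.015,0,0,0],[0,0,0.0038,0,0,0],[0,0,0.0025,0,0,0],[0,0,0.0025,0,0,0],[0,0,0,0,0,0]]'; python3 shift.py '[[0,0,0.0025,0,0,0],[0,0,0,0,0,0]]';python3 shift.py '[[0,0,0.0025,0,0,0],[0,0,0,0,0,0]]'; python3 -c "
from h import *
go(ROCK-N*.007,.2618)"
```

```text
time: 3.28
tool_pos: [0.4759, 0.0432, 0.1053]
eef_rot: [-0.079, 0.988, 0.011, 0.13]
force: [-0.6, 0.4, 1.1]
width: 0.0002
finger_force: 0.0
time: 3.52
tool_pos: [0.4763, 0.0433, 0.1031]
eef_rot: [-0.079, 0.988, 0.011, 0.13]
force: [0.6, 1.0, 0.3]
width: 0.0006
finger_force: 0.0
time: 3.78
tool_pos: [0.4769, 0.0433, 0.1016]
eef_rot: [-0.079, 0.988, 0.011, 0.131]
force: [-2.6, -0.2, 5.3]
width: 0.0007
finger_force: 2.8
own tip [-0.1224 -0.1053  0.1016] F own [-2.5832  0.192   5.2889] t 3.775 w 0.0007078512744291481
rotvec [ 0.0006  0.001  -0.0001]
d tool [-0.0006 -0.0007 -0.    ] after rot [-0.0006 -0.0007 -0.    ]
```

Scaled: 0.001 m / 0.8 = 0.0013.

```bash
python3 shift.py '[[0,0,0.0013,0,0,0],[0,0,0.0013,0,0,0],[0,0,0,0,0,0],[0,0,0,0,0,0]]'; python3 shift.py '[[0,0,-0.0375,0,0,0],[0,0,-0.075,0,0,0],[0,0,-0.075,0,0,0],[0,0,-0.075,0,0,0],[0,0,-0.075,0,0,0],[0,0,0,0,0,0]]';  python3 - <<'E'
from h import *
go([.08,0,.33],0)
a=snapshot("top")[205:270,200:330]; b=snapshot("side")[155:275,165:285]
cv2.imwrite("pics/r.png",np.hstack([cv2.resize(a,(540,270),interpolation=cv2.INTER_CUBIC),cv2.resize(b,(260,260),interpolation=cv2.INTER_CUBIC)[:270] if 0 else cv2.resize(b,(260,270),interpolation=cv2.INTER_CUBIC)]))
E
```

```text
time: 4.28
tool_pos: [0.4772, 0.0434, 0.1012]
eef_rot: [-0.079, 0.988, 0.01, 0.131]
force: [-15.2, -2.6, 28.6]
width: 0.0004
finger_force: 15.9
time: 5.03
tool_pos: [0.4086, 0.0319, 0.364]
eef_rot: [-0.079, 0.988, 0.009, 0.134]
force: [-0.1, -0.3, -1.2]
width: 0.0002
finger_force: 0.0
own tip [-0.1917 -0.1058  0.364 ] F own [-0.1343 -0.2991 -1.1962] t 5.025 w 0.00022069523937051692
rotvec [-0.0029  0.2704  0.    ]
d tool [-0.2528  0.106   0.105 ] after rot [-0.2717  0.1058  0.034 ]
```

View pics/r.png

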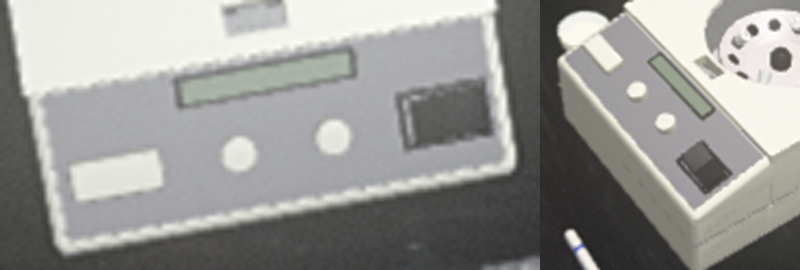

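The highlight on the rocker has moved to its inner side (top crop about (405,120)), so the raised end is now the inner one and it's switched on. Next I'll go over the lid.

Scaled: -0.045 m / 0.8 = -0.0563, 0.03 m / 0.8 = 0.0375, 0.1352 rad / 2 = 0.0676.

```bash
python3 shift.py '[[0,0,0,-0.0008,0.0676,0],[0,0,0,-0.0008,0.0676,0],[-0.0563,0.0263,0,0,0,0],[-0.0563,0.0263,0,0,0,0],[-0.0563,0.0263,0,0,0,0],[-0.0563,0.0263,0,0,0,0],[-0.0563,0.0275,0,0,0,0],[0,0,0.0375,0,0,0],[0,0,0,0,0,0]]'; python3 - <<'E'
from h import *
go([.034,0,.247],0)
E
```

```text
time: 6.25
tool_pos: [0.613, 0.1728, 0.3241]
eef_rot: [-0.08, 0.997, 0.002, -0.009]
force: [0.1, -0.5, 0.3]
width: 0.0007
finger_force: 0.0
own tip [0.0324 0.001  0.3241] F own [-0.0025 -0.5114  0.2615] t 6.25 w 0.0006873046532766493
rotvec [ 0.0044 -0.0169  0.0009]
d tool [-0.0029 -0.0014  0.0771] after rot [-0.0016 -0.001   0.0771]
```

Next I'll go down to touch the lid and then follow the arc: waypoints (x,z) = (.034,.247), (.006,.22), (-.0115,.193), (-.023,.162), (-.032,.134).

Scaled: 0.04 m / 0.8 = 0.05, 0.02 m / 0.8 = 0.025.

```bash
python3 shift.py '[[0,0,0.05,0,0,0],[0,0,0.025,0,0,0],[0,0,0.0125,0,0,0],[0,0,0.0063,0,0,0],[0,0,0,0,0,0]]'; python3 shift.py '[[0.0063,0,0.0063,0,0,0],[0.0063,0,0.0063,0,0,0],[0.0063,0,0.0063,0,0,0],[0,0,0,0,0,0]]'; python3 - <<'E'
from h import *
go([.006,0,.220],0)
E
```

```text
time: 6.88
tool_pos: [0.6128, 0.1727, 0.2543]
eef_rot: [-0.08, 0.997, 0.002, -0.004]
force: [0.8, 0.3, 0.4]
width: 0.0006
finger_force: 0.0
time: 7.38
tool_pos: [0.5973, 0.1704, 0.2386]
eef_rot: [-0.08, 0.997, 0.002, -0.004]
force: [-0.5, -0.5, 0.9]
width: 0.0009
finger_force: 0.0
own tip [0.0166 0.001  0.2386] F own [-0.601  -0.4583  0.8822] t 7.375 w 0.0008590057010983829
rotvec [ 0.0038 -0.0086  0.0003]
d tool [ 0.0104 -0.0011  0.0187] after rot [ 0.0106 -0.001   0.0186]
```

```bash
python3 - <<'E'
from h import *
a=snapshot("top")[90:270,160:340]; b=snapshot("side")[60:240,195:375]
cv2.imwrite("pics/l2.png",cv2.resize(np.hstack([a,b]),None,fx=2.2,fy=2.2,interpolation=cv2.INTER_CUBIC))
E
```

```text
(no output)
```

View pics/l2.png

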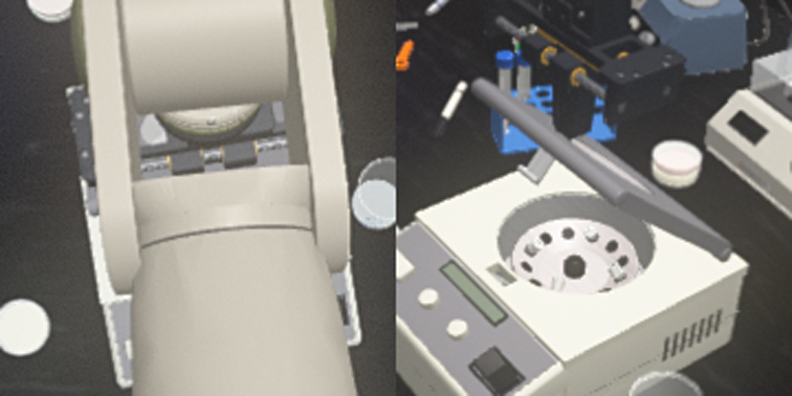

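The lid's near corner is at about (231,99) in the side picture, which corresponds to A of about 0.7. It's closing under the fingers, so I'll continue along the arc.

Scaled: 0.01 m / 0.8 = 0.0125, 0.009 m / 0.8 = 0.0113.

```bash
python3 shift.py '[[0.0063,0,0.0113,0,0,0],[0.0075,0,0.0125,0,0,0],[0.0075,0,0.0113,0,0,0],[0.0075,0,0.0113,0,0,0],[0.0075,0,0.0113,0,0,0],[0.005,0,0.0125,0,0,0],[0.005,0,0.0125,0,0,0],[0.005,0,0.0125,0,0,0],[0.0038,0,0.0125,0,0,0],[0,0,0,0,0,0]]'; python3 - <<'E'
from h import *
go([-.032,0,.134],0)
E
```

```text
time: 8.72
tool_pos: [0.5531, 0.1636, 0.1524]
eef_rot: [-0.08, 0.997, 0.002, -0.005]
force: [0.3, 0.1, 0.7]
width: 0.0005
finger_force: 0.3
own tip [-0.0282  0.0014  0.1524] F own [0.2976 0.0891 0.6747] t 8.725 w 0.0005280395824112613
rotvec [ 0.004  -0.0098  0.0003]
d tool [ 0.0036 -0.0014  0.0184] after rot [ 0.0038 -0.0014  0.0184]
```

Scaled: 0.008 m / 0.8 = 0.01, 0.006 m / 0.8 = 0.0075.

```bash
python3 shift.py '[[0.0025,0,0.01,0,0,0],[0.0025,0,0.0075,0,0,0],[0,0,0.005,0,0,0],[0,0,0.0025,0,0,0],[0,0,0,0,0,0]]';python3 shift.py '[[0,0,0.0013,0,0,0],[0,0,0.0013,0,0,0],[0,0,0,0,0,0]]'; python3 - <<'E'
from h import *
go([-.032,0,.130],0)
E
```

```text
time: 9.35
tool_pos: [0.5494, 0.163, 0.133]
eef_rot: [-0.08, 0.997, 0.002, -0.004]
force: [0.2, -1.3, 1.7]
width: 0.0004
finger_force: 0.5
time: 9.72
tool_pos: [0.5494, 0.163, 0.1312]
eef_rot: [-0.08, 0.997, 0.002, -0.004]
force: [-0.6, -0.7, 1.2]
width: 0.0005
finger_force: 0.5
own tip [-0.0319  0.0014  0.1312] F own [-0.6751 -0.5817  1.2431] t 9.725 w 0.0004974150506755673
rotvec [ 0.0038 -0.0082  0.0003]
d tool [ 0.0001 -0.0014  0.0012] after rot [ 0.0001 -0.0014  0.0012]
```

Scaled: 0.001 m / 0.8 = 0.0013.

```bash
for i in 1 2 3; do python3 shift.py '[[0,0,0.0013,0,0,0],[0,0,0,0,0,0]]' | grep -E "tool_pos|force:"; done
```

```text
tool_pos: [0.5494, 0.163, 0.1304]
force: [-2.5, -0.5, 4.1]
finger_force: 2.0
tool_pos: [0.5494, 0.163, 0.1303]
force: [-5.1, -1.1, 11.1]
finger_force: 5.5
tool_pos: [0.5495, 0.163, 0.1302]
force: [-7.3, -2.4, 18.5]
finger_force: 8.9
```

Scaled: 0.001 m / 0.8 = 0.0013.

```bash
python3 shift.py '[[0,0,0.0013,0,0,0],[0,0,0,0,0,0],[0,0,0,0,0,0]]' | grep -E "tool_pos|force:"; python3 shift.py '[[0,0,-0.0125,0,0,0],[0,0,-0.0375,0,0,0],[0,0,-0.05,0,0,0],[0,0,-0.05,0,0,0],[0,0,0,0,0,0],[0,0,0,0,0,0]]';  python3 - <<'E'
from h import *
go(KEY+N*.06,.2618)
b=snapshot("side")[60:260,165:375]
cv2.imwrite("pics/l3.png",cv2.resize(b,None,fx=2.5,fy=2.5,interpolation=cv2.INTER_CUBIC))
E
```

```text
tool_pos: [0.5495, 0.1631, 0.1301]
force: [-10.3, -1.9, 24.8]
finger_force: 12.3
time: 11.6
tool_pos: [0.5502, 0.1627, 0.2462]
eef_rot: [-0.08, 0.997, 0.002, -0.005]
force: [1.3, -0.5, -1.0]
width: 0.0006
finger_force: 0.0
own tip [-0.0311  0.001   0.2462] F own [ 1.2269 -0.7072 -0.9906] t 11.6 w 0.000593870902154357
rotvec [ 0.0039 -0.2712 -0.0002]
d tool [0.1062 0.0807 0.0849] after rot [0.125 0.081 0.053]
```

View pics/l3.png

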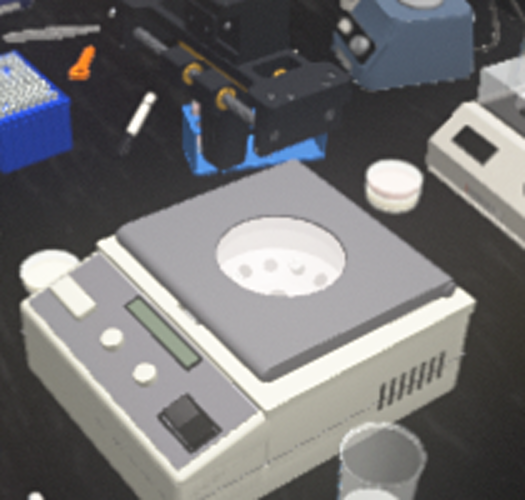

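The lid lies flat and shut with the fingers off it (lid at about (290,270) in the crop). Now the bar key.

Scaled: 0.042 m / 0.8 = 0.0525, 0.041 m / 0.8 = 0.0513, -0.1356 rad / 2 = -0.0678.

```bash
python3 shift.py '[[0,0,0,0.001,-0.0678,0],[0,0,0,0.001,-0.0678,0],[0.0525,0.0338,0,0,0,0],[0.0525,0.0338,0,0,0,0],[0.0513,0.0338,0,0,0,0],[0,0,0.05,0,0,0],[0,0,0,0,0,0]]'; python3 - <<'E'
from h import *
go(KEY,.2618)
E
```

```text
time: 12.52
tool_pos: [0.4275, 0.2251, 0.1736]
eef_rot: [-0.079, 0.989, 0.01, 0.128]
force: [-0.4, -0.3, 0.5]
width: 0.0004
finger_force: 0.0
own tip [-0.1425  0.082   0.1736] F own [-0.4276 -0.2319  0.5173] t 12.525 w 0.0004095217320033314
rotvec [-0.0008 -0.0048  0.0003]
d tool [-0.0017  0.0001  0.0717] after rot [-0.0014  0.      0.0717]
```

Scaled: 0.04 m / 0.8 = 0.05, 0.02 m / 0.8 = 0.025, -0.005 rad / 2 = -0.0025.

```bash
python3 shift.py '[[-0.0019,0,0.05,0,-0.0025,0],[0,0,0.025,0,0,0],[0,0,0.0125,0,0,0],[0,0,0.0025,0,0,0],[0,0,0.0025,0,0,0],[0,0,0.0013,0,0,0],[0,0,0,0,0,0]]'; for i in 1 2 3; do python3 shift.py '[[0,0,0.0013,0,0,0],[0,0,0,0,0,0]]' | grep -E "tool_pos|force:"; done;  python3 - <<'E'
from h import *
go(KEY-N*.005,.2618)
E
```

```text
time: 13.4
tool_pos: [0.45, 0.2287, 0.1047]
eef_rot: [-0.079, 0.988, 0.011, 0.134]
force: [0.9, 0.9, 1.9]
width: 0.0004
finger_force: 0.8
tool_pos: [0.4502, 0.2287, 0.1034]
force: [0.5, -0.0, 2.1]
finger_force: 1.2
tool_pos: [0.4504, 0.2288, 0.1023]
force: [1.2, 0.1, 3.7]
finger_force: 1.5
tool_pos: [0.4507, 0.2288, 0.1013]
force: [1.4, 0.1, 4.5]
finger_force: 1.7
own tip [-0.119   0.082   0.1013] F own [ 1.415  -0.0802  4.4611] t 14.15 w 0.00043580487078219616
rotvec [-0.0002  0.0071 -0.0002]
d tool [0.0026 0.     0.0008] after rot [0.0026 0.     0.0008]
```

Scaled: 0.001 m / 0.8 = 0.0013.

```bash
for i in 1 2 3; do python3 shift.py '[[0,0,0.0013,0,0,0],[0,0,0,0,0,0]]' | grep -E "tool_pos|force:"; done
```

```text
tool_pos: [0.4508, 0.2288, 0.1007]
force: [0.2, 0.1, 8.4]
finger_force: 4.0
tool_pos: [0.4509, 0.2289, 0.1004]
force: [-5.0, -2.4, 18.8]
finger_force: 9.7
tool_pos: [0.451, 0.2289, 0.1002]
force: [-11.7, -4.0, 28.3]
finger_force: 15.4
```

Scaled: -0.0005 m / 0.8 = -0.0006.

```bash
python3 shift.py '[[0,0,-0.0006,0,0,0],[0,0,0,0,0,0],[0,0,0,0,0,0],[0,0,0,0,0,0]]'; python3 - <<'E'
from h import *
b=snapshot("side")[60:260,165:375]
cv2.imwrite("pics/f.png",cv2.resize(b,None,fx=2.5,fy=2.5,interpolation=cv2.INTER_CUBIC))
E
```

```text
time: 15.4
tool_pos: [0.451, 0.2289, 0.1003]
eef_rot: [-0.079, 0.988, 0.011, 0.134]
force: [-8.3, -2.8, 23.9]
width: 0.0004
finger_force: 12.6
```

View pics/f.png

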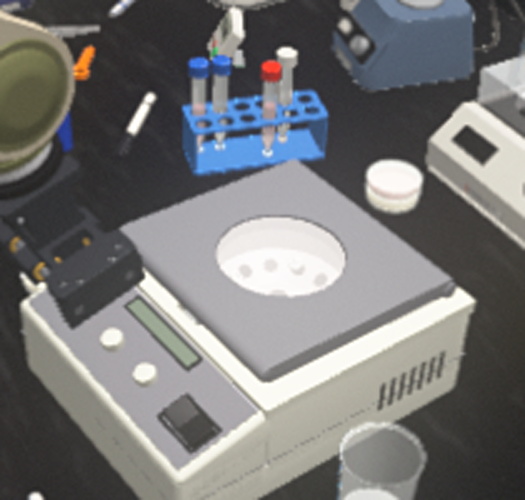

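The lid is still shut, the rocker is on (190,425), and the fingers are on the bar key at about (85,290), clear of the lid. Handing in.

```bash
python3 -c "
from cell import env, workorder, probe_bus, snapshot, get_calibration
print(workorder.sign_off())"
```

```text
the job is handed in; nothing more can be done
None
```

I handed the job in with the rocker on, the lid shut on its catch with the fingers off it, and the bar key held fully down at about 24 N; the hand-in returned no verdict.

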